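# Put a die case away in the strut-lid bench chest

### The arm

A 6-joint arm with a two-finger parallel gripper is mounted at the origin on the work surface. World frame = base frame: x ahead of the robot, y to its left, z up, the work surface at z = 0. Lengths are in mm, angles in degrees, forces in N, time in s.
With the tool pointing down it reaches from about 300 to 850 mm from the base axis. Payload 4.2 kg.
Tool frame: the origin (TCP) lies between the finger pads; the fingertips stand 19 mm ahead of it and the grasp point (between the pads) is the TCP; z points along the fingers, x is the direction in which the jaws open and shut, and the axes are right-handed (so a half turn about z gives the same grasp; the last joint's range is limited). The gripper opens to 91 mm and grips with 3 to 60 N. Pads are 32 mm wide; open, the fingers measure 118 mm over their backs; the gripper's body (76 mm by 178 mm) begins 60 mm behind the grasp point.
Start: joints at [-66.234, 18.312, 89.639, -0, 72.044, -1.146], TCP at [242.211, -521.512, 232.976] pointing down, gripper open.
Joint ranges: [-177.97, 177.97], [-48.28, 115.42], [12.27, 149.76], [-77.06, 257.06], [2.81, 150.46], [-146.56, 146.56]. Speed limits (degrees/s): [147.25, 147.25, 180, 180, 180, 180].

### API

Orientations are given as [roll, pitch, yaw] about the fixed x, y, z axes, in that order (R = Rz(yaw) Ry(pitch) Rx(roll)).
In Python, from workcell import sensors, grab_frame, env gives the robot as it stands.
- The arm moves only by the tool servo_tool, never from a script. Its argument "motion" is one flat list of numbers, 7 for each row, row after row: the shift along the world's x, y, z in mm, then the turn, a rotation vector about the world's x, y, z in rad, then the opening in per cent of the stroke, from 0 (shut) to 100 (fully open). In form: [x, y, z, rx, ry, rz, grip, x, y, z, rx, ry, rz, grip, ...]. A call has 1 to 10 rows; each row shifts and turns the commanded pose from where the row before left it; what a row does not reach is not made up. A row lasts 1/12 s, in which the tool goes at most 41.7 mm and 7.16 degrees, less where a joint would pass 70% of its speed; a pose out of reach is approached as far as the arm can. A call with a gripper value outside its range is refused whole. The fingers move at their own pace and stop on an object; "newtons" is the grip in N (left out, the last holds). Time passes only in rows, so rows that do not move let the fingers close. It gives the time, the measured TCP pose, the force and the opening at its end, in the units of the state.
- sensors.state(): the state, without advancing time (a new reading comes with each control period).
- grab_frame(name): name is "scene" or "top" or "wrist"; returns a dict with "image" (420x560x3 uint8, red, green, blue), "depth" (420x560 float32, mm along the optical axis (not along the pixel's ray), 0 where there is no reading), "fx", "fy", "cx", "cy" (pixels), "extrinsics" (4x4, takes a point from camera to world coordinates); the wrist camera has in their place "T_tool_cam" (4x4, takes a point from camera to tool coordinates, whose origin is the TCP and whose axes are the tool frame's). Camera axes: x right, y up, looking along -z (the intrinsics and any distortion apply to the point x, -y, -z); pixel columns grow to the right and rows downward; lengths in mm; the calibration is good to about 2 mm. A picture is of the moment at which its call begins: read the wrist's pose just before it.
- env.job_done(): hands the job in, once; it reports no verdict.
The state is a dict: "time_s": time; "qpos": joint angles; "qvel": joint speeds; "effort": joint torques, N m; "ee_pos": TCP position; "ee_rot": TCP orientation; "force": force on the tool from outside, world axes, zero at the start; "torque": the same for the moment, N m; "gripper_width": finger opening in mm.
Only numpy, scipy, OpenCV 4.12 (cv2) and the standard library are available. Lean on these libraries where they do the work, as an engineer would, in place of code of your own. Each camera call takes 0.05 s, during which the arm holds its last target.

### The job

Put the loose green die case away in the red chest: lift the lid by its front lip until the gas struts take over and hold it fully open by themselves, then slide the till inside by its yellow handle all the way to the right-hand end (as seen from the robot) to uncover the empty left-hand bay. Lay the green case flat on the floor of that bay, roughly in its middle, setting it down rather than letting it drop. Finish with the lid standing open and the till at the right, and leave the other loose things on the bench where they are.

Things in the scene. Friction and masses are not known exactly. Their poses are not given: they have to be found in the camera images.
- chest: Red sheet-steel bench chest, fixed, 230 (x) x 360 (y) mm, open rim 96 mm above the bench (132 with the lid shut), walls 4 mm. Origin on the bench under its centre; x from its front (robot's side) to its hinge side, y to its left-hand end, z up. Inner floor 12 mm above the bench. A 46 mm high divider at y = -6 mm splits it; the right-hand bay is full (a grey and an orange case), the left one empty.
- bay (a point): Centre of the floor of the empty left-hand bay: chest x = 0, y = +77 mm, 12 mm above the bench; axes as the chest. The bay is 222 (x) by 180 (y) mm at the floor. With the till at the right, the opening above it, from the till's left wall (chest y = -12 mm) to the gas strut along the left end wall (chest y = +160 mm), is 172 mm wide.
- lid_hinge (a point): Middle of the lid's hinge axis, which runs along the chest's y over its back rim: chest x = +115 mm, 96 mm above the bench. Axes as the chest. The lid swings up and back about it, away from the robot. One gas strut lies inside the chest against each end wall and swings up with the lid.
- lip (a point): Middle of the front edge of the lid's lip, at its underside: a 3 mm aluminium ledge with a round edge, 240 mm long along y, 30 mm proud of the lid's front. Shut, it is level, its underside 97 mm above the bench with free space below: closed fingertips leaning in from the front reach under it to push it up. Its edge is 262 mm from the hinge axis. Axes turn with the lid (as the chest's when shut).
- lid (a joint): Angle of the red lid (234 x 364 x 36 mm shell, 0.95 kg, no latch), rad: 0 shut (the start), 1.5 fully open, at its stop, almost upright. Pushing the lip up takes 4 to 6 N. Let go below about 0.65 rad it sinks shut; beyond about 0.85 rad (the balance point varies a little) the damped struts swing it open by themselves within 2 s and hold it.
- till (a joint): Travel of the till along its runners, m: 0 at the left-hand end (over the empty bay), 0.170 at the right-hand end stop; starts at 0 to 0.05. Grows to the robot's right (chest -y). The till is a black tray 206 (x) x 145 (y) x 28 mm, top level with the chest's rim, hidden while the lid is shut. It slides with about 2 N and stays where it is left.
- till_handle (a point): Middle of the till's yellow handle bar: 12 mm thick, 122 mm long along chest x, on the till's middle line, centre 120 mm above the bench, top at 126 mm; a 4 mm web runs below it. On each side of the web is a compartment 68 mm wide (y), floor 71 mm above the bench; the punches lying in it are under 17 mm high and 30 mm or more from the web. Axes as the chest.
- green_case_center (a point): Centre (25 mm above its underside) of the green plastic die case, a closed box 150 (x) x 62 (y) x 50 (z) mm, about 0.45 kg, lying flat on the bench to the left of the chest. Axes: x along its length, z up. Gripped across its 62 mm sides in the upper half, it can be laid in the bay with the gripper's body above the chest's rim.
- blue_case_center (a point): Centre (25 mm up) of the blue die case, same shape and size as the green one, also left of the chest; either may be the nearer one. Stays where it is.
- carton: White carton 90 x 60 x 60 mm, right of the chest, towards the back. Origin under its centre. Stays where it is.
- die: Dark steel press die, a stepped cylinder standing upright, 38 mm wide, 85 mm tall, in front of the chest's right-hand end. Origin under its centre. Stays where it is.
- wrench: Steel wrench 170 mm long lying flat on the bench in front of the chest, along its own x. Origin under its middle. Stays where it is.
- oil: Black bottle with a red cap, 70 mm wide, 170 mm tall, far to the left of the chest. Origin under its centre. Stays where it is.
- pot: White jar with a black lid, 72 mm wide, 85 mm tall, right of the chest. Origin under its centre. Stays where it is.

How it is judged:
By the outcome, as a careful person would: the job done as asked, in the order asked, and still so for the second after the job is handed in, with the robot touching nothing.
It also fails if it takes over 64 s, if anything falls off the work surface, if the arm or the gripper's body presses on something with over 40 N, if the wrist force passes 120 N, or if a joint passes its speed limit or range.

## Working session

There is one attempt and no reset: what is moved stays moved. The work goes in short steps, Python scripts to look and compute and a tool call to move; the robot and the scene stay as the last step left them, time stands still between calls to the robot, and variables do not carry over. Pictures are saved under pics/ and viewed, and the job is handed in when it is done.

Besides the shell and the picture viewer there is one more tool, called after ">>>" as name(argument=value, ...) on one line, values as JSON. servo_tool: Moves the arm, as the interface text tells. Its arguments: {"type":"object","properties":{"motion":{"type":"array"},"newtons":{"type":"number"}},"required":["motion"]}

```bash
ls; mkdir -p pics; cat > h.py <<'E'
import numpy as np, cv2, pickle
from workcell import sensors, grab_frame, env
def snap(n,fn):
    s=sensors.state(); f=grab_frame(n)
    cv2.imwrite(f'pics/{fn}.png',f['image'][:,:,::-1]); f['state']=s
    pickle.dump(f,open(f'pics/{fn}.pkl','wb')); return f
def ext(f):
    if 'extrinsics' in f: return np.array(f['extrinsics'])
    s=f['state']; from scipy.spatial.transform import Rotation as R
    T=np.eye(4); T[:3,:3]=R.from_euler('xyz',s['ee_rot'],degrees=True).as_matrix(); T[:3,3]=s['ee_pos']
    return T@np.array(f['T_tool_cam'])
def cloud(f):
    d=f['depth']; v,u=np.mgrid[:d.shape[0],:d.shape[1]]
    P=np.stack([(u-f['cx'])/f['fx']*d,-(v-f['cy'])/f['fy']*d,-d],-1)
    E=ext(f); W=P@E[:3,:3].T+E[:3,3]; W[d<=0]=np.nan; return W
E
python3 - <<'E'
from h import *
print(sensors.state())
for n in('scene','top'):
    f=snap(n,n+'0'); print(n,f['fx'],f['cx'],[k for k in f],np.round(f['extrinsics'],3).tolist(), (f['depth']>0).mean())
E
```

```text
pics
{'time_s': 0.0, 'qpos': array([-6.62345465e+01,  1.83515060e+01,  8.97066201e+01, -2.41148994e-03,
        7.20436935e+01, -1.14384925e+00]), 'qvel': array([ 0.0590885 , -0.00792204, -0.02537098, -0.05991796,  0.03991385,
       -0.10256276]), 'effort': array([-3.27291622e-03, -4.12466884e+01, -2.31973743e+01,  7.25019048e-02,
        4.55673784e-02, -1.43850089e-04]), 'ee_pos': array([ 241.99720241, -521.07335557,  232.12015784]), 'ee_rot': array([ 1.79999740e+02,  1.01845016e-01, -6.50899520e+01]), 'force': array([ 0.25080336, -0.51272938,  0.55752771]), 'torque': array([-0.05055291,  0.01380662,  0.03854577]), 'gripper_width': 91.0759884270472}
scene 391.7819590914896 283.2172565836056 ['image', 'depth', 'fx', 'fy', 'cx', 'cy', 'extrinsics', 'state'] [[0.817, -0.451, 0.359, 954.828], [0.576, 0.619, -0.534, -570.355], [0.018, 0.643, 0.766, 885.155], [0.0, 0.0, 0.0, 1.0]] 0.9959523809523809
top 524.4072682516274 280.13160542480165 ['image', 'depth', 'fx', 'fy', 'cx', 'cy', 'extrinsics', 'state'] [[-0.014, 0.994, -0.11, 429.413], [-1.0, -0.013, 0.016, -2.731], [0.014, 0.11, 0.994, 1584.828], [0.0, 0.0, 0.0, 1.0]] 0.9962840136054422
```

View pics/top0.png

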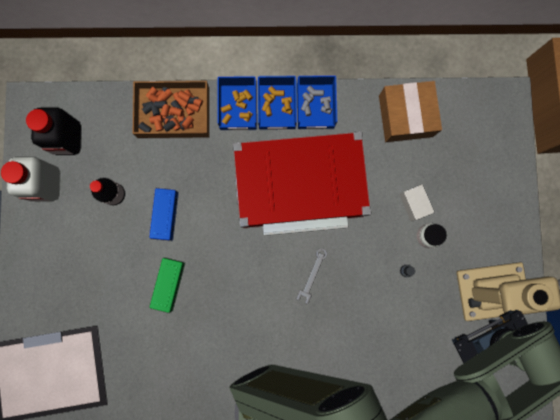

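View pics/scene0.png

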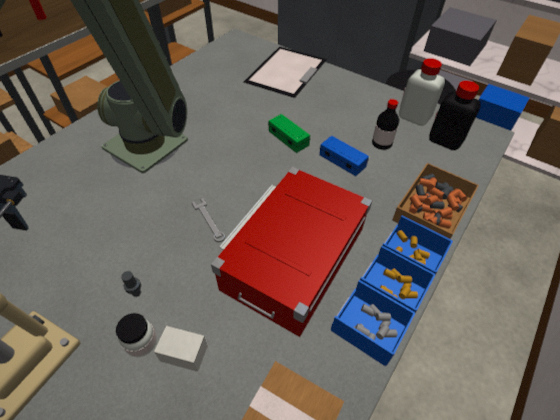

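The top view shows the chest at about (302,182) with its lip at (305,226). The green case is at (167,285), blue at (163,214), the wrench at (313,276) and the die at (407,270).

```bash
python3 - <<'E'
from h import *
for n in('top0','scene0'):
    f=pickle.load(open(f'pics/{n}.pkl','rb')); W=cloud(f); hsv=cv2.cvtColor(f['image'],cv2.COLOR_RGB2HSV)
    H,S,V=[hsv[...,i].astype(int) for i in range(3)]
    x,y,z=W[...,0],W[...,1],W[...,2]
    def rep(name,m,zl,zh,area=15):
        m=m&(z>zl)&(z<zh)
        k,lab,st,c=cv2.connectedComponentsWithStats(m.astype(np.uint8))
        for i in range(1,k):
            if st[i,4]<area: continue
            P=W[lab==i]; r=cv2.minAreaRect(P[:,:2].astype(np.float32))
            print(n,name,st[i,4],np.round(np.median(P,0),1),'rect',np.round(r[0],1),np.round(r[1],1),round(r[2],2),'z',np.round(np.percentile(P[:,2],[5,95]),1))
    rep('green',(abs(H-62)<15)&(S>120),42,60)
    rep('blue',(abs(H-112)<12)&(S>150)&(x<760)&(y>0),42,60)
    rep('lid',((H<8)|(H>172))&(S>150)&(abs(y)<350),115,145,200)
    rep('lip',(S<60)&(V>120)&(abs(y)<300)&(x>300)&(x<760),85,115,60)
    rep('wrench',(S<60)&(V>100)&(abs(y)<200)&(x>200)&(x<460),3,25)
    rep('die',(y<-100)&(x<500)&(x>200)&(y>-330),70,100)
    rep('pot/carton',(y<-180)&(x>400)&(y>-420)&(x<700),50,100,60)
    rep('oil',(y>250)&(x>350),130,200,20)
E
```

```text
top0 green 1081 [373.6 306.1  48.9] rect [374.5 306.7] [ 63.4 147.5] 75.26 z [43.7 54.4]
top0 blue 1028 [580. 318.  49.] rect [580.6 318.3] [ 63.8 146.5] 83.61 z [43.6 54.5]
top0 lid 10291 [666.  -84.9 131.4] rect [668.1 -86.1] [232.9 362.8] 4.56 z [126.  136.6]
top0 lip 874 [537.3 -96.4  99.5] rect [537.6 -97.3] [ 30.  239.9] 4.57 z [ 94.1 104.9]
top0 wrench 299 [ 383.2 -116.1    7.1] rect [ 392.6 -116.9] [ 45.7 159. ] 67.97 z [ 3.4 12.6]
top0 pot/carton 159 [ 616.9 -410.3   59. ] rect [ 604.7 -405.8] [28.1 82.6] 89.81 z [52.7 65.4]
top0 pot/carton 81 [ 548.3 -202.1   97.2] rect [ 548.2 -212.7] [30.4 60.9] 7.64 z [62.7 99.4]
top0 pot/carton 79 [ 409.3 -393.1   81.5] rect [ 412.2 -395.9] [23.  25.8] 0.63 z [51.4 87.7]
top0 oil 967 [799.1 593.4 163.6] rect [819.8 612.3] [ 85.5 109.9] 89.71 z [137.2 179.4]
top0 oil 1027 [665.5 652.9 163.4] rect [680.8 674. ] [ 87.5 110.4] 88.91 z [135.7 178.3]
top0 oil 172 [646.7 471.3 165.7] rect [648.1 473.4] [34.1 33.5] 19.92 z [131.2 172.8]
scene0 green 568 [381.5 303.4  49.4] rect [376.9 306.9] [ 66.9 150.6] 75.15 z [44.7 52.6]
scene0 blue 663 [58
[... 301 characters left out ...]
 [ 390.3 -121.1] [ 38.  156.5] 62.59 z [4.1 8.8]
scene0 pot/carton 160 [ 413.1 -396.3   77.3] rect [ 409.7 -394.3] [18.5 25.5] 0.23 z [53.  84.8]
scene0 pot/carton 453 [ 642.  -268.5   70.2] rect [ 634.5 -271.8] [131.6  11.8] 4.33 z [50.9 97.7]
scene0 pot/carton 312 [ 620.6 -411.3   58.1] rect [ 605.6 -405. ] [88.2 30.1] 0.2 z [55.3 60.5]
scene0 oil 494 [ 866.2 1502.5  171.9] rect [ 822.8 1501.9] [235.7  87.6] 17.1 z [155.8 182.2]
scene0 oil 735 [692.1 648.  163.3] rect [683.1 670.3] [112.9  84.3] 4.41 z [133.9 192.6]
scene0 oil 852 [827.5 588.  163.5] rect [823.1 611.4] [114.8  85. ] 6.67 z [134.7 191.9]
scene0 oil 166 [651.8 467.7 155.6] rect [650.4 474.5] [34.5 38.4] 10.12 z [130.8 170.9]
```

>>> servo_tool(motion=[8.6, 17.4, 0, 0, 0, 0.116, 0, 8.6, 17.4, 0, 0, 0, 0.116, 0, 8.6, 17.4, 0, 0, 0, 0.116, 0, 8.6, 17.4, 0, 0, 0, 0.116, 0, 8.6, 17.4, 0, 0, 0, 0.116, 0, 8.6, 17.4, 0, 0, 0, 0.116, 0, 8.6, 17.4, 0, 0, 0, 0.116, 0, 8.6, 17.4, 0, 0, 0, 0.116, 0, 8.6, 17.4, 0, 0, 0, 0.116, 0, 8.6, 17.4, 0, 0, 0, 0.116, 0], newtons=20)

```text
time_s: 0.93
ee_pos: [328.3, -346.4, 232.6]
ee_rot: [-180.0, 0.0, 1.7]
force: [0.1, 1.0, -0.5]
gripper_width: 27.2
```

>>> servo_tool(motion=[8.6, 17.4, 0, 0, 0, 0.116, 0, 8.6, 17.4, 0, 0, 0, 0.116, 0, 8.6, 17.4, 0, 0, 0, 0.116, 0, 8.6, 17.4, 0, 0, 0, 0.116, 0, 8.6, 17.4, 0, 0, 0, 0.116, 0, 8.6, 17.4, 0, 0, 0, 0.116, 0, 8.6, 17.4, 0, 0, 0, 0.116, 0, 8.6, 17.4, 0, 0, 0, 0.116, 0, 8.6, 17.4, 0, 0, 0, 0.116, 0, 8.6, 17.4, 0, 0, 0, 0.116, 0])

```text
time_s: 1.77
ee_pos: [414.3, -172.5, 232.7]
ee_rot: [-180.0, -0.0, 68.2]
force: [-0.1, -0.2, 0.2]
gripper_width: 0.5
```

>>> servo_tool(motion=[8.6, 17.4, 0, 0, 0, 0.116, 0, 8.6, 17.4, 0, 0, 0, 0.116, 0, 8.6, 17.4, 0, 0, 0, 0.116, 0, 8.6, 17.4, 0, 0, 0, 0.116, 0, 0, 0, 0, 0, 0, 0, 0])

```text
time_s: 2.18
ee_pos: [449.5, -101.7, 232.7]
ee_rot: [180.0, -0.1, 94.7]
force: [-0.3, 0.3, 1.0]
gripper_width: 0.8
```

```bash
cat >> h.py <<'E'
from scipy.spatial.transform import Rotation as Rot
YAW=4.56; C0=np.array([668.3,-86.0,0.])
cx_=np.array([np.cos(np.radians(YAW)),np.sin(np.radians(YAW)),0]); cy_=np.array([-cx_[1],cx_[0],0])
def ch(x,y,z): return C0+x*cx_+y*cy_+np.array([0,0,z])
def Rlean(L):
    l=np.radians(L); d=np.cos(l)*cx_-np.array([0,0,np.sin(l)]); return np.stack([cy_,np.cross(d,cy_),d],1)
def go(p,R):
    s=sensors.state(); Rc=Rot.from_euler('xyz',s['ee_rot'],degrees=True).as_matrix()
    rv=Rot.from_matrix(R@Rc.T).as_rotvec(); dp=np.array(p)-s['ee_pos']
    print('t',round(s['time_s'],2),'pos',np.round(s['ee_pos'],1),'rot',np.round(s['ee_rot'],1),'F',np.round(s['force'],1),'w',round(s['gripper_width'],1))
    print('dp',np.round(dp,1),'rv',np.round(rv,3),'rows>=',np.ceil(max(np.linalg.norm(dp)/41,np.linalg.norm(rv)/.124)))
def lipTCP(th,L,e=14,gap=3):
    l=np.radians(L); rr=np.array([-262*np.cos(th)+115, 97+262*np.sin(th)])
    d=np.array([np.cos(l),-np.sin(l)]); n=np.array([np.sin(l),np.cos(l)])
    k=e/np.cos(l); c=rr+k*d-n*gap   # upper tip corner
    t=c-19*d-16*n; return ch(t[0],0,t[1])
E
python3 - <<'E'
from h import *
print(sensors.state()['qpos'])
p=lipTCP(0,55); print(p); go(p-60*cx_,Rlean(55))
E
```

```text
[-1.42321458e+01  8.00331963e+00  1.03608983e+02  9.10017307e-02
  6.84041985e+01 -1.08998119e+02]
[509.3429154  -98.67769825  81.67186446]
t 2.18 pos [ 449.5 -101.7  232.7] rot [ 1.80e+02 -1.00e-01  9.47e+01] F [-0.3  0.3  1. ] w 0.8
dp [   0.    -1.8 -151. ] rv [ 0.048 -0.609 -0.003] rows>= 5.0
```

>>> servo_tool(motion=[0, 0, -10, 0.005, -0.061, 0, 0, 0, 0, -10, 0.005, -0.061, 0, 0, 0, 0, -10, 0.005, -0.061, 0, 0, 0, 0, -10, 0.005, -0.061, 0, 0, 0, 0, -10, 0.005, -0.061, 0, 0, 0, 0, -10, 0.005, -0.061, 0, 0, 0, 0, -10, 0.005, -0.061, 0, 0, 0, 0, -10, 0.005, -0.061, 0, 0, 0, 0, -10, 0.005, -0.061, 0, 0, 0, 0, -10, 0.004, -0.06, 0, 0])

```text
time_s: 3.02
ee_pos: [454.4, -86.4, 153.2]
ee_rot: [147.4, 0.9, 92.5]
force: [0.1, -0.1, -0.7]
gripper_width: 0.8
```

```bash
python3 - <<'E'
from h import *
print(sensors.state()['qpos'])
p=lipTCP(0,55); print(p); go(p-60*cx_,Rlean(55))
E
```

```text
[ -19.76182396    1.88249961  132.92549886   38.32559651   18.05835581
 -146.36594624]
[509.3429154  -98.67769825  81.67186446]
t 3.02 pos [454.4 -86.4 153.2] rot [147.4   0.9  92.5] F [ 0.1 -0.1 -0.7] w 0.8
dp [ -4.9 -17.1 -71.6] rv [ 0.018 -0.041  0.036] rows>= 2.0
```

```bash
cat > fk.py <<'E'
import numpy as np
from scipy.optimize import least_squares
from scipy.spatial.transform import Rotation as Rot
def Ry(a): return Rot.from_euler('y',a,degrees=True).as_matrix()
def Rz(a): return Rot.from_euler('z',a,degrees=True).as_matrix()
def fk(q,p):
    a,h,L1,L2,e,T,lat=p
    R=Rz(q[0]); P=np.array([0,0,h])+R@np.array([a,lat,0])
    R=R@Ry(q[1]); P=P+R@[0,0,L1]
    R=R@Ry(q[2]); P=P+R@[e,0,L2]
    R=R@Rz(q[3])@Ry(q[4]); P=P+R@[0,0,T]
    return P,R@Rz(q[5])
D=[([-66.234,18.351,89.707,-.0024,72.044,-1.144],[242,-521.07,232.12],[180,.1,-65.09]),
([-14.232,8.003,103.609,.091,68.404,-109],[449.5,-101.7,232.7],[180,-.1,94.7]),
([-19.762,1.8825,132.925,38.326,18.058,-146.366],[454.4,-86.4,153.2],[147.4,.9,92.5])]
def res(p): return np.concatenate([fk(q,p)[0]-np.array(x) for q,x,_ in D]+[0.01*(np.array(p)-[0,200,450,450,0,250,0])])
sol=least_squares(res,[0,200,450,450,0,250,0]); p=sol.x
if __name__=='__main__':
    print(np.round(p,1),np.round(sol.fun,1))
    for q,x,r in D: print(np.round(fk(q,p)[1]-Rot.from_euler('xyz',r,degrees=True).as_matrix(),2).tolist())
E
python3 fk.py
```

```text
[1.000e-01 1.437e+02 5.900e+02 4.178e+02 2.630e+01 3.170e+02 1.150e+01] [-0.1  0.1  0.1  0.1 -0.  -0.1 -0.   0.1  0.   0.  -0.6  1.4 -0.3  0.3
  0.7  0.1]
[[-0.84, 1.81, -0.0], [1.81, 0.84, 0.0], [0.0, -0.0, 0.0]]
[[0.16, -1.99, 0.0], [-1.99, -0.16, -0.0], [-0.0, -0.0, -0.0]]
[[0.09, -1.68, -0.0], [-2.0, -0.09, 0.0], [0.03, -1.08, -0.0]]
```

```bash
cat >> fk.py <<'E'
lo=np.array([-177.97,-48.28,12.27,-77.06,2.81,-146.56]); hi=np.array([177.97,115.42,149.76,257.06,150.46,146.56])
def ik(P,R,q0):
    def f(q):
        a,b=fk(q,p); b=b@Rz(180)
        return np.concatenate([a-P,200*Rot.from_matrix(R@b.T).as_rotvec()])
    s=least_squares(f,np.clip(q0,lo+.1,hi-.1),bounds=(lo,hi)); return s.x,np.linalg.norm(s.fun)
E
cat >> h.py <<'E'
def Raz(L,az):
    l=np.radians(L);a=np.radians(az); u=np.array([np.cos(a),np.sin(a),0]); v=np.array([-u[1],u[0],0])
    d=np.cos(l)*u-np.array([0,0,np.sin(l)]); return np.stack([v,np.cross(d,v),d],1)
def lipT(th,L,y,az,e=14,gap=3):
    p=lipTCP(th,L,e,gap)  # ledge-plane geometry along chest x at y=0
    return p+y*cy_
E
python3 - <<'E'
from h import *; import fk
q0=[-3,8,103,0,60,-95]
for y in (60,85):
  for az in (-2,):
    for L in (50,55,60,65):
      q=q0
      for th in(0,.3,.6,.85,1.05):
        q,r=fk.ik(lipT(th,L,y,az),Raz(L,az),q0); print(y,L,th,np.round(q),round(r,1))
      print(' pre',fk.ik(lipT(0,L,y,az)-60*cx_,Raz(L,az),q0)[0].round(),fk.ik(lipT(0,L,y,az)-60*cx_,Raz(L,az),q0)[1].round(1))
E
```

```text
60 50 0 [  -7.   12.  134.   53.    3. -147.] 28.1
60 50 0.3 [  -8.    5.  133.   52.    4. -147.] 1.1
60 50 0.6 [  -7.    2.  123.   11.   16. -104.] 0.0
60 50 0.85 [ -5.   3. 114.   5.  24. -97.] 0.0
60 50 1.05 [ -4.   5. 106.   3.  28. -95.] 0.0
 pre [  -8.    7.  139.   51.    3. -147.] 32.3
60 55 0 [  -7.   13.  134.   52.    3. -147.] 12.2
60 55 0.3 [  -7.    6.  129.   16.   11. -110.] 0.0
60 55 0.6 [ -6.   3. 119.   6.  23. -99.] 0.0
60 55 0.85 [ -5.   4. 110.   3.  31. -96.] 0.0
60 55 1.05 [ -4.   7. 102.   2.  36. -94.] 0.0
 pre [  -8.    8.  139.   51.    3. -147.] 17.0
60 60 0 [  -7.   14.  133.   36.    5. -131.] 0.0
60 60 0.3 [  -7.    6.  125.    8.   18. -102.] 0.0
60 60 0.6 [ -6.   4. 115.   4.  30. -97.] 0.0
60 60 0.85 [ -5.   6. 106.   2.  38. -94.] 0.0
60 60 1.05 [ -4.   8.  98.   2.  43. -93.] 0.0
 pre [  -9.    9.  139.   50.    4. -147.] 2.9
60 65 0 [  -7.   14.  129.   10.   12. -105.] 0.0
60 65 0.3 [ -7.   8. 122.   5.  25. -98.] 0.0
60 65 0.6 [ -6.   6. 112.   3.  37. -95.] 0.0
60 65 0.85 [ -5.   8. 102.   2.  45. -94.] 0.0
60 65 1.05 [ -4.  10.  95.   1.  5
[... 495 characters left out ...]
5 55 0.85 [ -2.   4. 110.  -0.  31. -89.] 0.0
85 55 1.05 [ -1.   6. 103.  -1.  36. -89.] 0.0
 pre [  -6.    8.  140.   54.    3. -147.] 16.5
85 60 0 [  -3.   13.  133.   11.    3. -102.] 0.0
85 60 0.3 [ -3.   6. 126.   2.  18. -92.] 0.0
85 60 0.6 [ -2.   4. 116.   0.  30. -91.] 0.0
85 60 0.85 [ -2.   5. 106.  -0.  38. -90.] 0.0
85 60 1.05 [ -1.   8.  99.  -1.  43. -89.] 0.0
 pre [  -5.    9.  140.   51.    3. -144.] 2.2
85 65 0 [ -3.  14. 130.   3.  11. -94.] 0.0
85 65 0.3 [ -3.   8. 122.   1.  25. -92.] 0.0
85 65 0.6 [ -2.   6. 112.   0.  37. -91.] 0.0
85 65 0.85 [ -2.   7. 103.  -0.  45. -90.] 0.0
85 65 1.05 [ -1.  10.  95.  -0.  50. -89.] 0.0
 pre [  -5.   10.  136.    7.    9. -100.] 0.0
```

```bash
cat >> h.py <<'E'
def lipK(th,L,y,k=20,gap=3): return lipT(th,L,y,0,e=k*np.cos(np.radians(L)),gap=gap)
E
python3 - <<'E'
from h import *; import fk
q0=[-3,8,103,0,60,-95]
for th,L in ((0,67),(.3,60),(.6,55),(.9,52),(1.05,50)):
    q,r=fk.ik(lipK(th,L,85,gap=0),Raz(L,-2),q0); print(th,L,q.round(),round(r,1))
P=lipK(0,67,85,gap=4); print(fk.ik(P-45*cx_,Raz(67,-2),q0))
go(P-45*cx_+[0,0,0],Raz(67,-2)); print(P)
E
```

```text
0 67 [ -3.  13. 127.   2.  17. -93.] 0.0
0.3 60 [ -3.   5. 125.   2.  20. -92.] 0.0
0.6 55 [ -2.   2. 119.   1.  24. -91.] 0.0
0.9 52 [ -2.   3. 110.  -1.  28. -89.] 0.0
1.05 50 [ -1.   5. 106.  -1.  29. -88.] 0.0
(array([ -4.37545942,   9.08265066, 133.11696618,   3.6237738 ,
        14.84647102, -95.68991694]), np.float64(3.003451799668981e-13))
t 3.02 pos [454.4 -86.4 153.2] rot [147.4   0.9  92.5] F [ 0.1 -0.1 -0.7] w 0.8
dp [ -2.2  68.4 -65. ] rv [ 0.014  0.167 -0.079] rows>= 3.0
[497.04522538 -14.38859514  88.26487258]
```

>>> servo_tool(motion=[0, 12, -4, 0, 0.04, 0, 0, 0, 12, -6, 0, 0.04, 0, 0, 0, 12, -10, 0, 0.04, -0.04, 0, 0, 12, -10, 0, 0.04, -0.04, 0, 0, 12, -10, 0, 0, 0, 0, 0, 8, -10, 0, 0, 0, 0, 0, 0, 0, 0, 0, 0, 0])

```text
time_s: 3.6
ee_pos: [454.3, -22.1, 107.3]
ee_rot: [155.7, 0.6, 89.6]
force: [-0.6, 0.0, 0.8]
gripper_width: 0.7
```

```bash
python3 - <<'E'
from h import *; import fk
P=lipK(0,67,85,gap=4)
go(P-45*cx_,Raz(67,-2)); print(sensors.state()['qpos'].round(1))
E
```

```text
t 3.6 pos [454.3 -22.1 107.3] rot [155.7   0.6  89.6] F [-0.6  0.   0.8] w 0.7
dp [ -2.1   4.2 -19. ] rv [ 0.011  0.022 -0.028] rows>= 1.0
[ -5.3   6.9 132.3   5.1  16.7 -99.6]
```

>>> servo_tool(motion=[-1, 2, -10, 0.005, 0.01, -0.014, 0, -1, 2, -9, 0.005, 0.01, -0.014, 0, 15, 1, 0, 0, 0, 0, 0, 15, 1, 0, 0, 0, 0, 0, 10, 1, 0, 0, 0, 0, 0, 0, 0, 0, 0, 0, 0, 0, 0, 0, 0, 0, 0, 0, 0])

```text
time_s: 4.18
ee_pos: [494.1, -16.4, 90.4]
ee_rot: [156.6, 0.1, 87.9]
force: [-0.4, -0.3, 0.7]
gripper_width: 0.5
```

```bash
python3 - <<'E'
from h import *
for th,L in ((0,67),(.1,65),(.3,60)):
  print(th); go(lipK(th,L,85,gap=0),Raz(L,-2))
f=snap('scene','s1')
E
```

```text
0
t 4.18 pos [494.1 -16.4  90.4] rot [1.566e+02 1.000e-01 8.790e+01] F [-0.4 -0.3  0.7] w 0.5
dp [ 6.6  2.3 -0.5] rv [0.002 0.007 0.001] rows>= 1.0
0.1
t 4.18 pos [494.1 -16.4  90.4] rot [1.566e+02 1.000e-01 8.790e+01] F [-0.4 -0.3  0.7] w 0.5
dp [ 8.2  2.4 25.1] rv [ 0.    -0.028  0.001] rows>= 1.0
0.3
t 4.18 pos [494.1 -16.4  90.4] rot [1.566e+02 1.000e-01 8.790e+01] F [-0.4 -0.3  0.7] w 0.5
dp [19.3  3.3 75.2] rv [-0.003 -0.115  0.001] rows>= 2.0
```

View pics/s1.png

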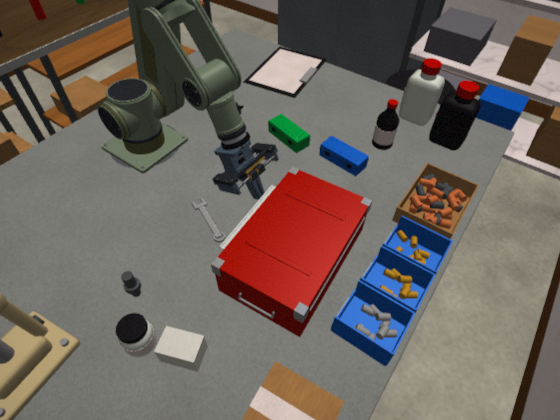

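The closed fingers are at about (258,190), just in front of the left part of the lip. I'll lift now.

>>> servo_tool(motion=[5, 1, 0, 0, 0, 0, 0, 3, 1, 3, 0, -0.01, 0, 0, 1, 0, 9, 0, -0.013, 0, 0, 1, 0, 9, 0, -0.013, 0, 0, 1, 0, 9, 0, -0.013, 0, 0, 1.5, 0, 9, 0, -0.013, 0, 0, 2, 0, 9, 0, -0.013, 0, 0, 2, 0, 9, 0, -0.013, 0, 0, 2, 0, 9, 0, -0.013, 0, 0, 2, 0, 9, 0, -0.013, 0, 0])

```text
time_s: 5.07
ee_pos: [510.1, -13.3, 162.7]
ee_rot: [150.6, -0.2, 88.0]
force: [-6.1, 2.8, -2.2]
gripper_width: 0.4
```

```bash
python3 - <<'E'
from h import *
for th,L in ((.3,60),(.6,55),(.9,52)):
  print(th); go(lipK(th,L,85,gap=0),Raz(L,-2))
f=snap('scene','s2')
E
```

```text
0.3
t 5.07 pos [510.1 -13.3 162.7] rot [150.6  -0.2  88. ] F [-6.1  2.8 -2.2] w 0.4
dp [3.3 0.3 2.9] rv [-0.004 -0.011 -0.   ] rows>= 1.0
0.6
t 5.07 pos [510.1 -13.3 162.7] rot [150.6  -0.2  88. ] F [-6.1  2.8 -2.2] w 0.4
dp [38.   3.  72.3] rv [-0.007 -0.098 -0.   ] rows>= 2.0
0.9
t 5.07 pos [510.1 -13.3 162.7] rot [150.6  -0.2  88. ] F [-6.1  2.8 -2.2] w 0.4
dp [ 91.8   7.3 128.9] rv [-0.009 -0.15  -0.   ] rows>= 4.0
```

View pics/s2.png

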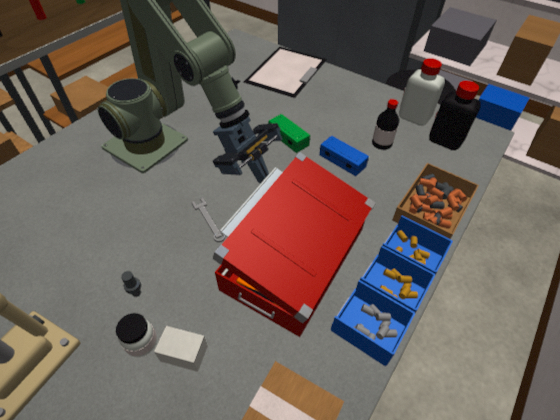

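The lid is rising with the fingers: its right edge at about (225,270) has opened, and the lip is at (265,190). I'll carry on.

>>> servo_tool(motion=[4, 0, 8, 0, -0.01, 0, 0, 4, 0, 8, -0.001, -0.01, 0, 0, 4, 0, 8, -0.001, -0.01, 0, 0, 4, 0, 8, -0.001, -0.01, 0, 0, 4, 1, 7, -0.001, -0.01, 0, 0, 4, 0, 7, -0.001, -0.01, 0, 0, 5, 0, 7, -0.001, -0.01, 0, 0, 5, 1, 7, -0.001, -0.01, 0, 0, 5, 0, 7, 0, -0.01, 0, 0, 5, 1, 6, 0, -0.008, 0, 0])

```text
time_s: 5.95
ee_pos: [559.7, -10.9, 239.6]
ee_rot: [144.3, 0.0, 88.0]
force: [-1.3, -1.3, -0.4]
gripper_width: 0.7
```

```bash
python3 - <<'E'
from h import *
for th,L in ((.6,55),(.9,52),(1.05,50)):
  print(th); go(lipK(th,L,85,gap=0),Raz(L,-2))
E
```

```text
0.6
t 5.95 pos [559.7 -10.9 239.6] rot [144.3   0.   88. ] F [-1.3 -1.3 -0.4] w 0.7
dp [-11.6   0.6  -4.6] rv [0.001 0.012 0.   ] rows>= 1.0
0.9
t 5.95 pos [559.7 -10.9 239.6] rot [144.3   0.   88. ] F [-1.3 -1.3 -0.4] w 0.7
dp [42.2  4.9 52. ] rv [-0.001 -0.04   0.   ] rows>= 2.0
1.05
t 5.95 pos [559.7 -10.9 239.6] rot [144.3   0.   88. ] F [-1.3 -1.3 -0.4] w 0.7
dp [74.9  7.5 73.6] rv [-0.002 -0.075  0.   ] rows>= 3.0
```

>>> servo_tool(motion=[6, 1, 6.5, 0, -0.006, 0, 0, 6, 1, 6.5, 0, -0.006, 0, 0, 6, 1, 6.5, 0, -0.006, 0, 0, 6, 0.5, 6.5, 0, -0.006, 0, 0, 6, 0.5, 6.5, 0, -0.006, 0, 0, 6, 0.5, 6.5, 0, -0.006, 0, 0, 7, 0.5, 6.5, 0, -0.006, 0, 0, 7, 0.5, 6, 0, -0.006, 0, 0, 7, 0.5, 5.5, 0, -0.006, 0, 0, 7, 0.5, 5, 0, -0.006, 0, 0])

```text
time_s: 6.78
ee_pos: [623.7, -4.3, 301.2]
ee_rot: [140.9, -0.1, 88.0]
force: [-0.1, -0.3, 0.1]
gripper_width: 0.5
```

```bash
python3 - <<'E'
from h import *
for th,L in ((1.05,50),):
  print(th); go(lipK(th,L,85,gap=0),Raz(L,-2))
f=snap('scene','s3')
E
```

```text
1.05
t 6.78 pos [623.7  -4.3 301.2] rot [ 1.409e+02 -1.000e-01  8.800e+01] F [-0.1 -0.3  0.1] w 0.5
dp [11.   0.9 12. ] rv [-0.002 -0.016  0.   ] rows>= 1.0
```

View pics/s3.png

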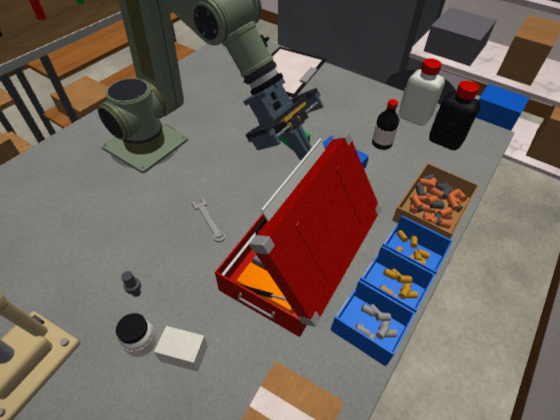

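The lid is at about 55–60° and the contact force is near zero, so the struts may be taking over. I'll push a little more, then back off and watch.

>>> servo_tool(motion=[7, 0.5, 6, 0, -0.006, 0, 0, 7, 0.5, 5, 0, -0.006, 0, 0, 0, 0, 0, 0, 0, 0, 0, -20, 0, 0, 0, 0, 0, 0, -30, 0, 0, 0, 0, 0, 0, -30, 0, 0, 0, 0.05, 0, 0, -20, 0, 0, 0, 0.1, 0, 0, 0, 0, 0, 0, 0.1, 0, 0, 0, 0, 0, 0, 0.1, 0, 0, 0, 0, 0, 0, 0.1, 0, 0])

```text
time_s: 7.67
ee_pos: [536.2, -3.4, 312.7]
ee_rot: [166.2, 0.8, 88.1]
force: [-0.1, -0.0, 0.7]
gripper_width: 0.3
```

>>> servo_tool(motion=[0, 0, 0, 0, 0.1, 0, 30, 0, 0, 0, 0, 0.08, 0, 30, 0, 0, 0, 0, 0, 0, 30, 0, 0, 0, 0, 0, 0, 30, 0, 0, 0, 0, 0, 0, 30, 0, 0, 0, 0, 0, 0, 30])

```text
time_s: 8.17
ee_pos: [535.6, -3.4, 311.3]
ee_rot: [176.3, 1.1, 88.3]
force: [0.6, -1.2, -0.5]
gripper_width: 27.7
```

```bash
python3 - <<'E'
from h import *
f=snap('scene','s4'); f=snap('top','t4')
go([600,-50,300],Raz(90,4.56)); print(sensors.state()['qpos'].round(1))
E
```

```text
t 8.27 pos [535.8  -3.4 311.7] rot [176.3   1.1  88.3] F [-0.4 -0.2 -0.3] w 27.4
dp [ 64.2 -46.6 -11.7] rv [0.018 0.065 0.108] rows>= 2.0
[ -0.9  10.6  89.   -1.2  76.7 -89. ]
```

View pics/s4.png

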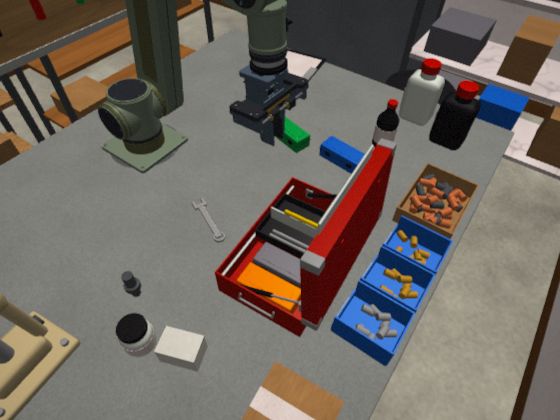

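View pics/t4.png

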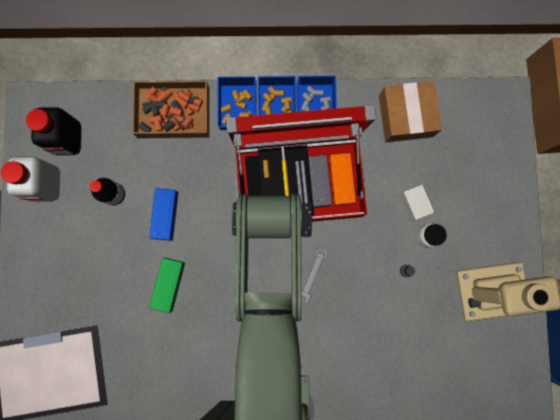

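The lid now stands open. The yellow handle is at about (285,172) in the top view and (300,218) in the scene view.

```bash
python3 - <<'E'
from h import *
for n in('t4','s4'):
    f=pickle.load(open(f'pics/{n}.pkl','rb')); W=cloud(f); hsv=cv2.cvtColor(f['image'],cv2.COLOR_RGB2HSV)
    H,S,V=[hsv[...,i].astype(int) for i in range(3)]
    z=W[...,2]; L=(W-C0)@np.stack([cx_,cy_,[0,0,1]],1)
    inn=(abs(L[...,0])<125)&(abs(L[...,1])<185)
    m=inn&(abs(H-28)<8)&(S>120)&(V>100)&(z>60)
    k,lab,st,c=cv2.connectedComponentsWithStats(m.astype(np.uint8))
    for i in range(1,k):
        if st[i,4]<8: continue
        P=L[lab==i]; r=cv2.minAreaRect(P[:,:2].astype(np.float32)); print(n,'yellow',st[i,4],c[i].round(),P.min(0).round(),P.max(0).round(),np.median(P,0).round(1),np.round(r[1],1),round(r[2],1))
    # lid angle
    m=((H<8)|(H>172))&(S>150)&(z>150)&(L[...,1]>-190)&(L[...,1]<190)&(L[...,0]<220)
    print('lid',m.sum(),L[m].min(0).round(),L[m].max(0).round())
    m=(abs(L[...,0])<125)&(L[...,1]>100)&(L[...,1]<185)&(z>98)
    print('strut?',m.sum(), np.percentile(L[m],[2,50,98],axis=0).round() if m.sum() else '')
E
```

```text
t4 yellow 156 [285. 178.] [-110.   39.   62.] [ 66.  68. 640.] [  7.5  45.3 123.7] [ 18.9 176.9] 83.3
lid 1390 [-103. -181.  151.] [145. 181. 641.]
strut? 1015 [[-124.  102.   99.]
 [  97.  144.  330.]
 [ 124.  181.  663.]]
s4 yellow 174 [301. 218.] [-81.  37.  68.] [ 36.  92. 128.] [-12.8  43.5 123.5] [ 55. 118.] 89.9
lid 5755 [  99. -183.  150.] [151. 173. 340.]
strut? 1547 [[-123.  101.  111.]
 [-101.  120.  388.]
 [ 123.  178.  591.]]
```

```bash
python3 - <<'E'
from h import *
go(ch(-25,44.5,170),Raz(90,4.56)); print(ch(-25,44.5,119), cy_*-131)
E
```

```text
t 8.27 pos [535.8  -3.4 311.7] rot [176.3   1.1  88.3] F [-0.4 -0.2 -0.3] w 27.4
dp [ 104.1  -40.2 -141.7] rv [0.018 0.065 0.108] rows>= 5.0
[639.8412499  -43.62843474 119.        ] [  10.41489587 -130.58533587   -0.        ]
```

>>> servo_tool(motion=[10, -4, -10, 0.002, 0.007, 0.011, 40, 10, -4, -15, 0.002, 0.007, 0.011, 40, 11, -4, -15, 0.002, 0.007, 0.011, 40, 11, -4, -15, 0.002, 0.007, 0.011, 40, 11, -4, -15, 0.002, 0.007, 0.011, 40, 11, -4, -15, 0.002, 0.006, 0.011, 40, 10, -4, -15, 0.002, 0.006, 0.011, 40, 10, -4, -15, 0.002, 0.006, 0.011, 40, 10, -4, -13, 0.001, 0.006, 0.01, 40, 10, -4, -13, 0.001, 0.006, 0.01, 40])

```text
time_s: 9.1
ee_pos: [641.3, -44.0, 168.6]
ee_rot: [-179.9, -0.0, 94.6]
force: [-0.2, -0.2, 0.2]
gripper_width: 36.5
```

```bash
python3 - <<'E'
from h import *
go(ch(-25,44.5,119),Raz(90,4.56))
f=snap('wrist','w1')
W=cloud(f); hsv=cv2.cvtColor(f['image'],cv2.COLOR_RGB2HSV); H,S,V=[hsv[...,i].astype(int) for i in range(3)]
L=(W-C0)@np.stack([cx_,cy_,[0,0,1]],1)
m=(abs(H-28)<8)&(S>120)&(V>100)&(abs(L[...,2]-122)<12)
if m.any():
  P=L[m]; print(m.sum(),P.min(0).round(1),P.max(0).round(1),np.median(P,0).round(1))
E
```

```text
t 9.1 pos [641.3 -44.  168.6] rot [-179.9   -0.    94.6] F [-0.2 -0.2  0.2] w 36.5
dp [ -1.4   0.4 -49.6] rv [-0.    -0.002 -0.   ] rows>= 2.0
1871 [-59.9  38.6 119.1] [ 58.7  50.3 128.7] [-17.3  42.5 125.1]
```

View pics/w1.png

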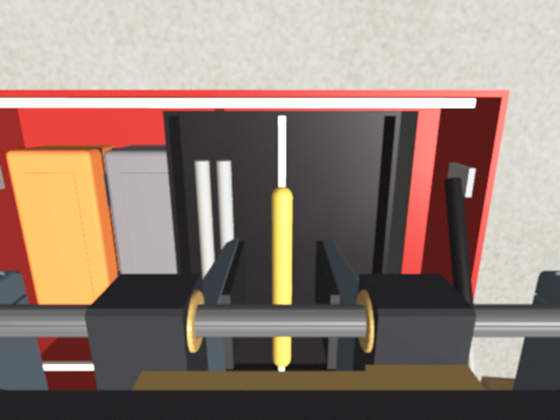

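The handle (282,275) lies midway between the fingers. I'll go down and grip it.

>>> servo_tool(motion=[0, 0, -16, 0, 0, 0, 40, 0, 0, -16, 0, 0, 0, 40, 0, 0, -17, 0, 0, 0, 40, 0, 0, 0, 0, 0, 0, 0, 0, 0, 0, 0, 0, 0, 0, 0, 0, 0, 0, 0, 0, 0, 0, 0, 0, 0, 0, 0, 0], newtons=15)

```text
time_s: 9.73
ee_pos: [641.5, -43.5, 122.8]
ee_rot: [179.9, 0.0, 94.5]
force: [0.1, 0.1, 0.7]
gripper_width: 13.0
```

>>> servo_tool(motion=[1, -12, 0, 0, 0, 0, 0, 1, -12, 0, 0, 0, 0, 0, 1, -12, 0, 0, 0, 0, 0, 1, -12, 0, 0, 0, 0, 0, 1, -12, 0, 0, 0, 0, 0, 1, -12, 0, 0, 0, 0, 0, 1, -12, 0, 0, 0, 0, 0, 0.5, -12, 0, 0, 0, 0, 0, 1, -12, 0, 0, 0, 0, 0, 0, 0, 0, 0, 0, 0, 0])

```text
time_s: 10.57
ee_pos: [650.4, -155.7, 122.7]
ee_rot: [179.9, 0.2, 94.4]
force: [-0.4, -1.2, 5.3]
gripper_width: 11.6
```

```bash
python3 - <<'E'
from h import *
s=sensors.state(); print(((s['ee_pos']-C0)@np.stack([cx_,cy_,[0,0,1]],1)).round(1)); go(ch(-25,-84.5,119),Raz(90,4.56))
E
```

```text
[-23.3 -68.  122.7]
t 10.57 pos [ 650.4 -155.7  122.7] rot [179.9   0.2  94.4] F [-0.4 -1.2  5.3] w 11.6
dp [ -0.3 -16.5  -3.7] rv [0.003 0.002 0.002] rows>= 1.0
```

>>> servo_tool(motion=[0, -4, 0, 0, 0, 0, 0, 0, -4, 0, 0, 0, 0, 0, 0, -4, 0, 0, 0, 0, 0, 0, -3, 0, 0, 0, 0, 0, 0, -3, 0, 0, 0, 0, 0, 0, -2, 0, 0, 0, 0, 0, 0, 0, 0, 0, 0, 0, 0])

```text
time_s: 11.15
ee_pos: [651.6, -171.4, 122.7]
ee_rot: [179.7, -0.1, 94.5]
force: [4.2, 3.9, 5.3]
gripper_width: 11.6
```

```bash
python3 - <<'E'
from h import *
s=sensors.state(); print(((s['ee_pos']-C0)@np.stack([cx_,cy_,[0,0,1]],1)).round(1)); go(ch(-25,-84.5,119),Raz(90,4.56))
f=snap('wrist','w2')
E
```

```text
[-23.4 -83.8 122.7]
t 11.15 pos [ 651.6 -171.4  122.7] rot [ 1.797e+02 -1.000e-01  9.450e+01] F [4.2 3.9 5.3] w 11.6
dp [-1.5 -0.8 -3.7] rv [-0.001  0.005  0.002] rows>= 1.0
```

View pics/w2.png

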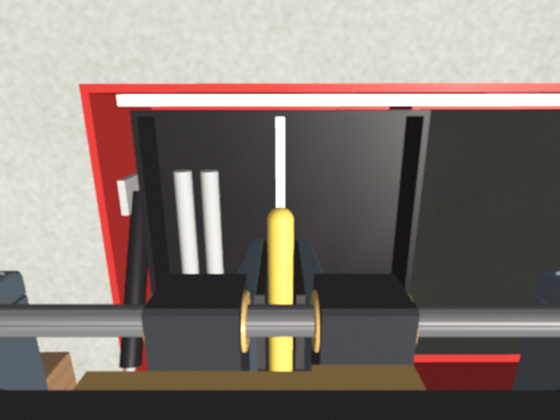

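The till is almost at the right wall. I'll push a little further to feel the end stop.

>>> servo_tool(motion=[0, -2, 0, 0, 0, 0, 0, 0, -2, 0, 0, 0, 0, 0, 0, -2, 0, 0, 0, 0, 0, 0, 0, 0, 0, 0, 0, 0, 0, 0, 0, 0, 0, 0, 0])

```text
time_s: 11.62
ee_pos: [651.5, -171.6, 122.6]
ee_rot: [179.7, -0.6, 94.4]
force: [6.4, 18.9, 6.8]
gripper_width: 11.5
```

```bash
python3 - <<'E'
from h import *
s=sensors.state(); print(((s['ee_pos']-C0)@np.stack([cx_,cy_,[0,0,1]],1)).round(1),s['force'])
E
```

```text
[-23.5 -84.  122.6] [ 6.38488095 18.92725614  6.76807983]
```

The end stop is reached: 19 N and no further motion. I'll relieve the push, open and rise.

>>> servo_tool(motion=[0, 3, 0, 0, 0, 0, 0, 0, 3, 0, 0, 0, 0, 0, 0, 0, 0, 0, 0, 0, 40, 0, 0, 0, 0, 0, 0, 40, 0, 0, 0, 0, 0, 0, 40, 0, 0, 0, 0, 0, 0, 40, 0, 0, 15, 0, 0, 0, 40, 0, 0, 25, 0, 0, 0, 40, 0, 0, 35, 0, 0, 0, 40, 0, 0, 40, 0, 0, 0, 40])

```text
time_s: 12.45
ee_pos: [647.6, -171.7, 235.0]
ee_rot: [-179.6, -0.1, 94.5]
force: [1.4, -0.1, 0.0]
gripper_width: 36.5
```

```bash
python3 - <<'E'
from h import *
f=snap('wrist','w3');snap('scene','s5')
W=cloud(f); hsv=cv2.cvtColor(f['image'],cv2.COLOR_RGB2HSV); H,S,V=[hsv[...,i].astype(int) for i in range(3)]
L=(W-C0)@np.stack([cx_,cy_,[0,0,1]],1)
m=(abs(H-28)<8)&(S>120)&(V>100)&(abs(L[...,2]-122)<12)
P=L[m]; print(m.sum(),P.min(0).round(1),P.max(0).round(1),np.median(P,0).round(1))
gz=15
th=75.26-0
R=np.stack([[np.cos(np.radians(th)),np.sin(np.radians(th)),0],[np.sin(np.radians(th)),-np.cos(np.radians(th)),0],[0,0,-1]],1)
go([375.5,306.8,230],R)
E
```

```text
1133 [-59.5 -90.  118.8] [ 49.4 -78.3 128. ] [-12.9 -86.3 125.1]
t 12.55 pos [ 651.9 -172.9  243.8] rot [179.4   0.3  94.5] F [-0.1  0.2  0.4] w 36.4
dp [-276.4  479.7  -13.8] rv [ 0.006  0.01  -0.336] rows>= 14.0
```

View pics/s5.png

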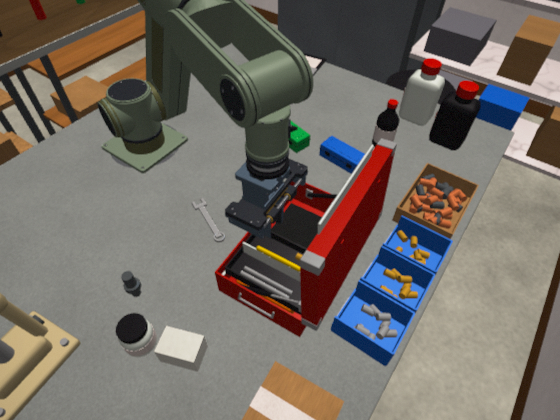

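The till is at the right with its handle at chest y ≈ -84, and the left bay is uncovered. Next is the green case.

>>> servo_tool(motion=[-15, 20, 0, 0, 0, -0.02, 100, -25, 30, 0, 0, 0, -0.02, 100, -18, 31, 0, 0, 0, -0.022, 100, -18, 31, 0, 0, 0, -0.022, 100, -18, 31, 0, 0, 0, -0.022, 100, -18, 31, 0, 0, 0, -0.022, 100, -18, 31, 0, 0, 0, -0.022, 100, -18, 31, 0, 0, 0, -0.022, 100, -18, 31, 0, 0, 0, -0.022, 100, -18, 31, 0, 0, 0, -0.022, 100])

```text
time_s: 13.38
ee_pos: [463.7, 127.2, 235.8]
ee_rot: [-179.9, 0.0, 82.0]
force: [1.2, 1.3, -0.1]
gripper_width: 91.4
```

>>> servo_tool(motion=[-16, 31, 0, 0, 0, -0.021, 100, -16, 31, 0, 0, 0, -0.021, 100, -16, 31, 0, 0, 0, -0.021, 100, -16, 31, 0, 0, 0, -0.02, 100, -15, 30, -6, 0, 0, -0.02, 100, -13, 30, -8, 0, 0, -0.02, 100, 0, 0, 0, 0, 0, 0, 100, 0, 0, 0, 0, 0, 0, 100])

```text
time_s: 14.05
ee_pos: [372.3, 310.9, 221.3]
ee_rot: [-179.9, 0.1, 75.3]
force: [0.7, -0.4, -0.1]
gripper_width: 90.7
```

```bash
python3 - <<'E'
from h import *
f=snap('wrist','w4')
W=cloud(f); hsv=cv2.cvtColor(f['image'],cv2.COLOR_RGB2HSV); H,S,V=[hsv[...,i].astype(int) for i in range(3)]
for zl,zh in((42,60),):
  m=(abs(H-62)<15)&(S>120)&(W[...,2]>zl)&(W[...,2]<zh)
  r=cv2.minAreaRect(W[m][:,:2].astype(np.float32)); print(m.sum(),r,np.median(W[m],0))
E
```

```text
9665 ((374.54156494140625, 309.6307678222656), (60.19587707519531, 147.45997619628906), 75.7223129272461) [367.21797728 310.6254224   50.7208961 ]
```

View pics/w4.png

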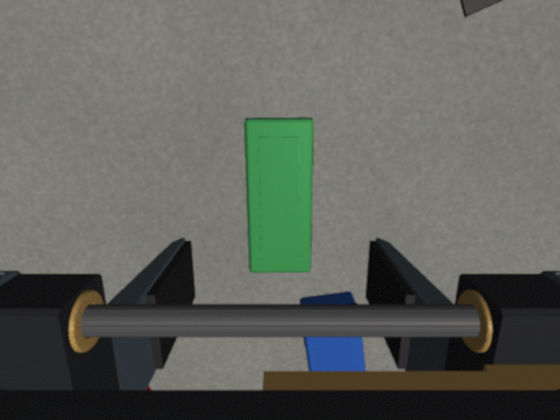

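The green case (280,195) is centred between the fingers, and blue is well behind it (bottom of the image). I'll descend.

>>> servo_tool(motion=[1, -1, -25, 0, 0, 0.006, 100, 1, -1, -35, 0, 0, 0, 100, 1, 0, -35, 0, 0, 0, 100, 0, 0, -30, 0, 0, 0, 100, 0, 0, -25, 0, 0, 0, 100, 0, 0, -20, 0, 0, 0, 100, 0, 0, -11, 0, 0, 0, 100, 0, 0, 0, 0, 0, 0, 100])

```text
time_s: 14.77
ee_pos: [375.7, 306.0, 39.2]
ee_rot: [-179.7, 0.3, 75.3]
force: [0.1, -0.6, 0.4]
gripper_width: 91.0
```

>>> servo_tool(motion=[0, 0, 0, 0, 0, 0, 0, 0, 0, 0, 0, 0, 0, 0, 0, 0, 0, 0, 0, 0, 0, 0, 0, 0, 0, 0, 0, 0, 0, 0, 0, 0, 0, 0, 0, 0, 0, 0, 0, 0, 0, 0, 0, 0, 0, 0, 0, 0, 0], newtons=30)

```text
time_s: 15.35
ee_pos: [376.6, 308.7, 42.2]
ee_rot: [-180.0, -0.1, 75.5]
force: [1.1, -2.4, 6.2]
gripper_width: 62.1
```

>>> servo_tool(motion=[0, 0, 10, 0, 0, 0, 0, 0, 0, 20, 0, 0, 0, 0, 0, 0, 30, 0, 0, 0, 0, 0, 0, 35, 0, 0, 0, 0, 0, 0, 35, 0, 0, 0, 0, 0, 0, 20, 0, 0, 0, 0, 0, 0, 0, 0, 0, 0, 0])

```text
time_s: 15.93
ee_pos: [377.9, 310.1, 195.1]
ee_rot: [179.8, -0.4, 75.5]
force: [1.9, 0.5, -4.5]
gripper_width: 61.9
```

```bash
python3 - <<'E'
from h import *
go(ch(0,74,230),Raz(90,4.56)); snap('scene','s6'); f=snap('wrist','w5')
W=cloud(f); hsv=cv2.cvtColor(f['image'],cv2.COLOR_RGB2HSV); H,S,V=[hsv[...,i].astype(int) for i in range(3)]
m=(abs(H-62)<15)&(S>120)&(W[...,2]>150); s=f['state']
if m.any():
  R=Rot.from_euler('xyz',s['ee_rot'],degrees=True).as_matrix(); P=(W[m]-s['ee_pos'])@R; print('case in tool',P.min(0).round(),P.max(0).round(),np.median(P,0).round())
# bay items in top frame at t4; strut geometry from scene s5
f=pickle.load(open('pics/s5.pkl','rb'))
E
```

```text
t 15.93 pos [377.9 310.1 195.1] rot [179.8  -0.4  75.5] F [ 1.9  0.5 -4.5] w 61.9
dp [ 284.5 -322.4   34.9] rv [-0.007  0.004  0.333] rows>= 11.0
case in tool [-31. -77. -77.] [35. 45. 16.] [  0. -33.  -8.]
```

View pics/s6.png

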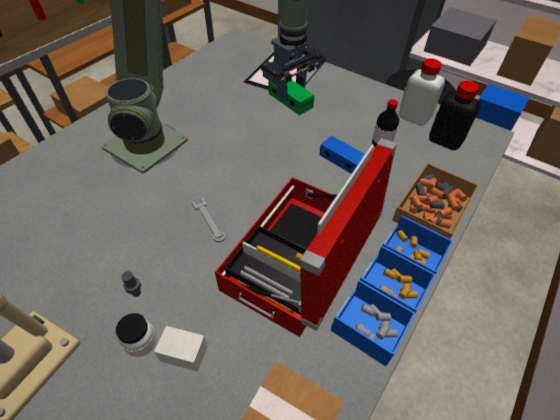

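View pics/w5.png

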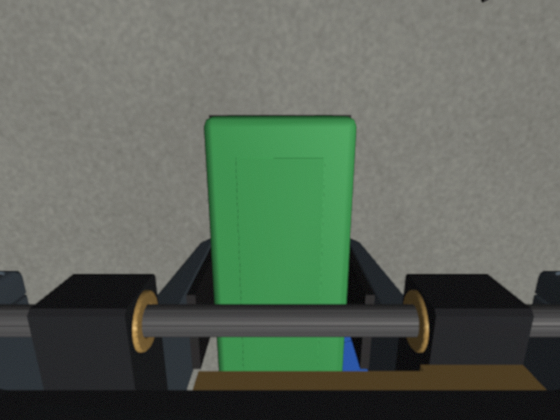

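The case is held level, its length along the tool's y and its top about 9 mm above the TCP. I'll check the left strut's line for body clearance.

```bash
python3 - <<'E'
from h import *
A=np.stack([cx_,cy_,[0,0,1]],1)
for n in('w1','s6','s5'):
    f=pickle.load(open(f'pics/{n}.pkl','rb')); L=(cloud(f)-C0)@A
    hsv=cv2.cvtColor(f['image'],cv2.COLOR_RGB2HSV); S=hsv[...,1].astype(int)
    m=(L[...,1]>148)&(L[...,1]<174)&(L[...,0]>-110)&(L[...,0]<112)&(L[...,2]>20)&(L[...,2]<260)&(S<120)
    P=L[m]; print(n,m.sum())
    for a in range(-110,112,20):
        q=P[(P[:,0]>=a)&(P[:,0]<a+20)]
        if len(q)>3: print(a,len(q),'y',np.percentile(q[:,1],[5,95]).round(),'z',np.percentile(q[:,2],[5,50,95]).round())
E
```

```text
w1 2950
-110 406 y [149. 173.] z [65. 67. 92.]
-70 499 y [164. 173.] z [52. 72. 80.]
-50 559 y [163. 173.] z [73. 79. 84.]
-30 550 y [163. 172.] z [83. 89. 94.]
-10 567 y [163. 172.] z [ 93.  99. 104.]
10 251 y [163. 172.] z [102. 107. 110.]
30 17 y [169. 171.] z [119. 121. 122.]
50 101 y [167. 170.] z [122. 125. 128.]
s6 128
-110 26 y [149. 173.] z [64. 66. 72.]
-70 20 y [165. 174.] z [50. 71. 78.]
-50 28 y [163. 174.] z [63. 75. 82.]
-30 19 y [164. 170.] z [82. 88. 94.]
-10 15 y [163. 171.] z [ 94.  99. 102.]
10 20 y [163. 169.] z [102. 107. 112.]
s5 106
-70 23 y [164. 174.] z [51. 70. 80.]
-50 25 y [163. 172.] z [63. 75. 81.]
-30 19 y [164. 171.] z [81. 87. 91.]
-10 18 y [164. 171.] z [ 94.  96. 102.]
10 20 y [165. 171.] z [102. 106. 112.]
```

```bash
python3 - <<'E'
from h import *
go(ch(-3,69,210),Raz(90,4.56))
E
```

```text
t 16.03 pos [375.5 308.2 190.3] rot [-1.799e+02  1.000e-01  7.550e+01] F [-0.6 -0.4 -6. ] w 61.8
dp [ 284.4 -325.6   19.7] rv [ 0.001 -0.002  0.333] rows>= 11.0
```

>>> servo_tool(motion=[8, -10, 5, 0, 0, 0.01, 0, 14, -16, 5, 0, 0, 0.02, 0, 18, -21, 5, 0, 0, 0.022, 0, 18, -21, 5, 0, 0, 0.022, 0, 18, -21, 0, 0, 0, 0.022, 0, 18, -21, 0, 0, 0, 0.022, 0, 18, -21, 0, 0, 0, 0.022, 0, 18, -21, 0, 0, 0, 0.022, 0, 18, -21, 0, 0, 0, 0.022, 0, 18, -21, 0, 0, 0, 0.022, 0])

```text
time_s: 16.87
ee_pos: [541.2, 113.1, 207.5]
ee_rot: [-179.5, 0.1, 87.3]
force: [-0.3, -0.3, -4.6]
gripper_width: 61.7
```

>>> servo_tool(motion=[18, -21, 0, 0, 0, 0.022, 0, 18, -21, 0, 0, 0, 0.022, 0, 18, -21, 0, 0, 0, 0.022, 0, 18, -21, 0, 0, 0, 0.022, 0, 18, -21, 0, 0, 0, 0.02, 0, 15, -16, 0, 0, 0, 0.014, 0, 9, -10, 0, 0, 0, 0.01, 0, 5, -6, 0, 0, 0, 0.008, 0, 0, 0, 0, 0, 0, 0, 0, 0, 0, 0, 0, 0, 0, 0])

```text
time_s: 17.7
ee_pos: [660.2, -21.7, 209.8]
ee_rot: [-179.7, -0.1, 95.3]
force: [0.0, -0.6, -4.8]
gripper_width: 61.7
```

```bash
python3 - <<'E'
from h import *
go(ch(-3,69,110),Raz(90,4.56)); snap('scene','s7')
f=snap('top','t7'); print(sensors.state()['qpos'].round())
E
```

```text
t 17.7 pos [660.2 -21.7 209.8] rot [-1.797e+02 -1.000e-01  9.530e+01] F [ 0.  -0.6 -4.8] w 61.7
dp [ -0.3   4.2 -99.8] rv [-0.001 -0.005 -0.012] rows>= 3.0
[ -3.  27.  79.   0.  74. -98.]
```

View pics/s7.png

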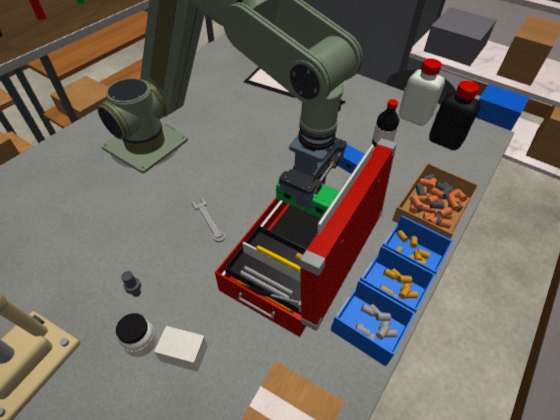

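The case hangs above the left bay at about (308,198), clear of the lid. I'll lower it.

>>> servo_tool(motion=[0, 2, -10, 0, 0, -0.006, 0, 0, 2, -15, 0, 0, -0.006, 0, 0, 0, -20, 0, 0, 0, 0, 0, 0, -20, 0, 0, 0, 0, 0, 0, -20, 0, 0, 0, 0, 0, 0, -20, 0, 0, 0, 0, 0, 0, -15, 0, 0, 0, 0, 0, 0, -10, 0, 0, 0, 0, 0, 0, 0, 0, 0, 0, 0])

```text
time_s: 18.55
ee_pos: [659.1, -17.5, 78.6]
ee_rot: [-179.6, -0.1, 94.6]
force: [0.2, 0.2, -6.1]
gripper_width: 61.6
```

```bash
python3 - <<'E'
from h import *
go(ch(-3,69,53),Raz(90,4.56))
E
```

```text
t 18.55 pos [659.1 -17.5  78.6] rot [-1.796e+02 -1.000e-01  9.460e+01] F [ 0.2  0.2 -6.1] w 61.6
dp [  0.7   0.1 -25.6] rv [-0.001 -0.007 -0.001] rows>= 1.0
```

>>> servo_tool(motion=[0, 0, -5, 0, 0, 0, 0, 0, 0, -5, 0, 0, 0, 0, 0, 0, -4, 0, 0, 0, 0, 0, 0, -3, 0, 0, 0, 0, 0, 0, -2, 0, 0, 0, 0, 0, 0, -2, 0, 0, 0, 0, 0, 0, -1.5, 0, 0, 0, 0, 0, 0, 0, 0, 0, 0, 0])

```text
time_s: 19.22
ee_pos: [661.1, -18.4, 58.6]
ee_rot: [-179.9, -0.0, 94.6]
force: [0.5, -0.4, -5.0]
gripper_width: 61.6
```

>>> servo_tool(motion=[0, 0, -1, 0, 0, 0, 0, 0, 0, -1, 0, 0, 0, 0, 0, 0, -1, 0, 0, 0, 0, 0, 0, -1, 0, 0, 0, 0, 0, 0, 0, 0, 0, 0, 0])

```text
time_s: 19.63
ee_pos: [661.0, -18.4, 54.6]
ee_rot: [-179.9, -0.0, 94.6]
force: [-0.5, 0.4, -5.5]
gripper_width: 62.0
```

>>> servo_tool(motion=[0, 0, -1, 0, 0, 0, 0, 0, 0, -1, 0, 0, 0, 0, 0, 0, 0, 0, 0, 0, 0])

```text
time_s: 19.88
ee_pos: [661.3, -18.4, 54.2]
ee_rot: [-180.0, -0.0, 94.6]
force: [-4.0, -0.5, 4.0]
gripper_width: 61.9
```

The wrist force went from -5.5 to +4 N, so the case is resting on the floor. I'll release it and rise straight up.

>>> servo_tool(motion=[0, 0, 0, 0, 0, 0, 85, 0, 0, 0, 0, 0, 0, 85, 0, 0, 0, 0, 0, 0, 85, 0, 0, 0, 0, 0, 0, 85, 0, 0, 10, 0, 0, 0, 85, 0, 0, 15, 0, 0, 0, 85, 0, 0, 25, 0, 0, 0, 85, 0, 0, 35, 0, 0, 0, 85, 0, 0, 40, 0, 0, 0, 85, 0, 0, 40, 0, 0, 0, 85])

```text
time_s: 20.72
ee_pos: [660.8, -18.4, 219.9]
ee_rot: [-179.9, -0.0, 94.6]
force: [0.7, -0.9, 0.2]
gripper_width: 77.5
```

>>> servo_tool(motion=[-20, 0, 10, 0, 0, 0, 85, -30, 0, 10, 0, 0, 0, 85, -30, 0, 10, 0, 0, 0, 85, -30, 0, 10, 0, 0, 0, 85, -30, 0, 0, 0, 0, 0, 85, -30, 0, 0, 0, 0, 0, 85, -20, 0, 0, 0, 0, 0, 85, 0, 0, 0, 0, 0, 0, 85, 0, 0, 0, 0, 0, 0, 85])

```text
time_s: 21.47
ee_pos: [471.1, -18.4, 259.1]
ee_rot: [179.9, 0.0, 94.6]
force: [1.0, -0.1, -0.7]
gripper_width: 77.5
```

```bash
python3 - <<'E'
from h import *
A=np.stack([cx_,cy_,[0,0,1]],1)
for n,k in(('scene','s8'),('top','t8'),('wrist','w8')):
    f=snap(n,k); W=cloud(f); L=(W-C0)@A; hsv=cv2.cvtColor(f['image'],cv2.COLOR_RGB2HSV); H,S,V=[hsv[...,i].astype(int) for i in range(3)]
    inn=(abs(L[...,0])<118)&(abs(L[...,1])<180)
    m=inn&(abs(H-62)<15)&(S>120)&(L[...,2]>50)&(L[...,2]<75)
    if m.sum()>5: print(n,'green',m.sum(),cv2.minAreaRect(L[m][:,:2].astype(np.float32)),np.percentile(L[m][:,2],[5,50,95]).round(1))
    m=inn&(abs(H-28)<8)&(S>120)&(V>100)&(abs(L[...,2]-122)<10)
    if m.sum()>5: print(n,'handle',np.median(L[m],0).round(1))
    m=((H<8)|(H>172))&(S>150)&(L[...,2]>150)&(abs(L[...,1])<190)&(L[...,0]<220)&(L[...,2]<400)
    print('lid',m.sum(),L[m].min(0).round(),L[m].max(0).round())
    for nm,mm in (('blue',(abs(H-112)<12)&(S>150)&(W[...,0]<700)&(W[...,1]>200)&(W[...,2]>42)&(W[...,2]<60)),):
        if mm.sum()>20: print(n,nm,cv2.minAreaRect(W[mm][:,:2].astype(np.float32)))
E
```

```text
scene green 757 ((-26.14527130126953, 43.8817024230957), (111.50959777832031, 102.87716674804688), 87.46563720703125) [55.7 61.  63.9]
scene handle [  1.1 -85.5 123.9]
lid 5772 [  99. -183.  150.] [151. 172. 338.]
scene blue ((577.8480834960938, 320.5696716308594), (67.48292541503906, 138.28073120117188), 85.84208679199219)
top green 1065 ((-2.8071823120117188, 66.0057373046875), (62.882110595703125, 151.69778442382812), 89.89348602294922) [55.1 61.2 66.7]
top handle [ -0.4 -84.1 124.4]
lid 1383 [  98. -181.  150.] [145. 180. 357.]
top blue ((580.8471069335938, 318.7498779296875), (62.86161804199219, 146.9638214111328), 83.72982788085938)
wrist green 2748 ((-25.880111694335938, 66.9897232055664), (106.01860046386719, 61.408241271972656), 0.4703473448753357) [55.8 62.8 64.3]
lid 159 [-227.   18.  239.] [-172.  121.  335.]
wrist blue ((530.1989135742188, 294.6437683105469), (25.717832565307617, 4.506021499633789), 0.5883809924125671)
```

View pics/s8.png

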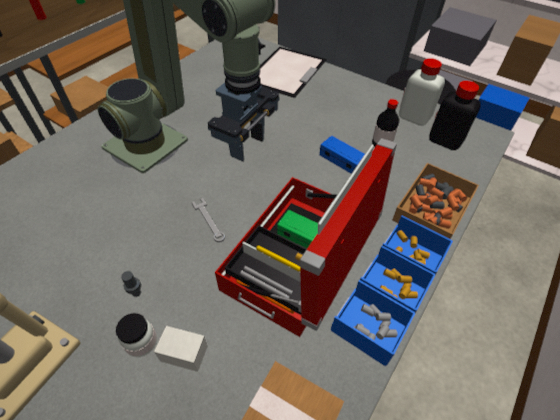

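View pics/t8.png

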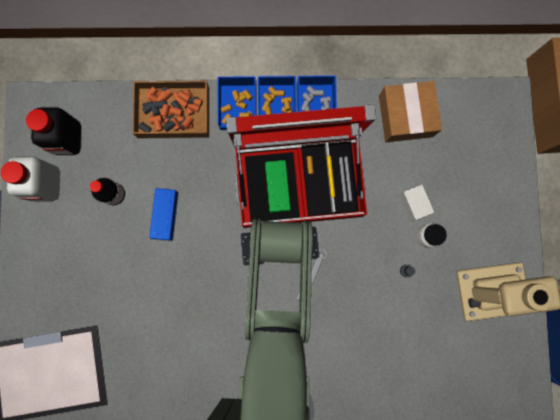

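The green case (277,186) lies flat in the left bay. The till is at the right, the lid stands open, and the other things have not moved. I'll hand in.

```bash
python3 - <<'E'
from h import *
print(env.job_done())
E
```

```text
the job is handed in; nothing more can be done
None
```

The green case is in the red chest and the job is handed in, at about 21.6 s of the 64 s allowed. The hand-in gave no verdict, so what follows is from my own checks.

- **Lid:** I lifted it by the lip with closed fingertips, pushing about 85 mm left of the lip's middle, until the struts swung it open. It stood open in the pictures taken after the swing and again at the end.
- **Till:** I slid it by the yellow handle until it hit the end stop, with 19 N and no further motion. Its handle was at chest y ≈ -84 to -85 mm at the end.
- **Green case:** I lowered it until the wrist force showed it resting on the floor, then released it. It lies flat and square, with its top about 61–62 mm up. Its centre is at chest x ≈ -3 mm, y ≈ +66 mm.
- **Off centre:** That is about 11 mm right of the bay's middle. I aimed about 8 mm right on purpose, to keep the gripper's body clear of the left strut.
- **Other things:** The blue case measured unchanged. The wrench, die, pot, carton and oil bottle looked unmoved in the pictures.
- **Disagreements:** At the end, the scene and wrist views saw only part of the green case because the chest and gripper blocked them. Its x position therefore rests on the top view, while top and wrist agree on y to 1 mm. Early on, one tilting move ran the last joint up to its range limit (measured -146.4 against -146.56), so I changed the approach.

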